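# Pack the dispensary's jigsaw medicine kit

### The arm

A 6-joint arm with a two-finger parallel gripper is mounted at the origin on the work surface. World frame = base frame: x ahead of the robot, y to its left, z up, the work surface at z = 0. Lengths are in m, angles in degrees, forces in N, time in s.
With the tool pointing down it reaches from about 0.275 to 0.725 m from the base axis. Payload 15.9 kg.
Tool frame: the origin (TCP) lies on the centre line of the jaws, within the pads' length; the fingertips stand 22 mm ahead of it and the grasp point (between the pads) lies 3 mm ahead of it; z points along the fingers, y is the line along which they close (so a half turn about z gives the same grasp; the last joint's range is limited). The gripper opens to 85 mm and grips with 20 to 120 N. Pads are 22 mm wide; open, the fingers measure 114 mm over their backs; the gripper's body (76 mm by 85 mm) begins 54 mm behind the grasp point. The pads swing forward as they close: fully open they stand 13 mm farther back than shut.
Start: joints at [74.943, 12.198, -1.971, 75.831, 0, 90], TCP at [0.13, 0.483, 0.253] pointing down, gripper open.
Joint ranges: [-170.91, 170.91], [-42.67, 98.43], [-65.05, 77.54], [-120.47, 116.71], [-90, 82.35], [-180, 180]. Speed limits (degrees/s): [108.29, 108.29, 136.94, 147.25, 180, 180].

### API

Orientations are given as [roll, pitch, yaw] about the fixed x, y, z axes, in that order (R = Rz(yaw) Ry(pitch) Rx(roll)).
In Python, from bench import bot, eyes gives the robot as it stands.
- The arm moves only by the shell command python3 -m jog 'ROWS' [FORCE]. ROWS is text: rows parted by semicolons, each of 7 numbers parted by spaces: the shift along the tool's x, y, z in mm, then the turn, a rotation vector about the tool's x, y, z in degrees, then the finger opening in mm, from 0 to 85.4. In form: x y z rx ry rz fingers; .... A call has exactly 8 rows; each row is the pose to reach, as a shift and turn from the pose commanded when the call began, along the tool's axes at that moment; what a row does not reach only later rows make up. A row lasts 1/10 s, in which the tool goes at most 50 mm and 8.59 degrees, less where a joint would pass 70% of its speed; a pose out of reach is approached as far as the arm can. A call with a gripper value outside its range is refused whole. The fingers move at their own pace and stop on an object; FORCE is the grip in N (left out, the last holds). Time passes only in rows, so rows that repeat a pose let the fingers close, or fill a call up. It gives the time, the measured TCP pose, the force, the opening and the grip force at its end, in the units of the state.
- bot.state(): the state, without advancing time (a new reading comes with each control period).
- eyes.read_camera(name): name is "side" or "top" or "wrist"; returns a dict with "pixels" (400x640x3 uint8, red, green, blue), "range_z" (400x640 float32, m along the optical axis (not along the pixel's ray), 0 where there is no reading), "fovy" (degrees; the focal length in pixels is half the picture's height over the tangent of half this angle, whatever the lens; pixels are square), "cx", "cy" (the principal point, pixels), "R" (3x3) and "t" (3): a world point X has camera coordinates R X + t. Camera axes: x right, y down, z forward; pixel columns grow to the right and rows downward; lengths in m; the calibration is good to about 2 mm. A picture is of the moment at which its call begins.
- bot.job_done(): hands the job in; it is judged then, once.
The state is a dict: "time_s": time; "joint_pos": joint angles; "joint_vel": joint speeds; "joint_torque": joint torques, N m; "tcp_pos": TCP position; "tcp_rot": TCP orientation; "force": force on the tool from outside, world axes, zero at the start; "ft_torque": the same for the moment, N m; "grip_width": finger opening in m; "grasp_force": force on a finger pad.
Only numpy, scipy, OpenCV 4.12 (cv2) and the standard library are available. Lean on these libraries where they do the work, as an engineer would, in place of code of your own. Each camera call takes 0.05 s, during which the arm holds its last target. There are 200 camera calls.

### The job

Lift the kit case's lid, which has a black pull tab, until it rests open on its stop and leave it open, then fit every coloured cassette lying on the counter into the well, each on the painted area of its own colour and turned to match it, so that they interlock and all lie flat on the well floor, flush with the rim. Leave the places of missing cassettes empty, and do not disturb the bottle, the jar and the carton.

Things in the scene. Friction and masses are not known exactly. Their poses are not given: they have to be found in the camera images.
- kit_case: Orange medicine case fixed to the counter, 136 (x) by 166 (y) mm. Origin: centre of its underside; x points to the hinge side, away from the robot, z up. Well 120 by 150 mm, 22 deep, floor 6 and rim 28 mm above the counter. The floor is painted as a jigsaw map of 30 mm squares: each colour shows where and which way round that cassette goes. Five fill the well, 2.5 mm clearance round each.
- lid (a joint): Angle of the orange lid in rad: 0 shut, 1.75 fully open on its stop, leaning 10 degrees beyond upright. A shell 136 by 166 mm, 38 mm high over the rim, 300 g; its tab lifts with about 2 N. Let go below about 1.3 rad it falls shut, beyond that it falls slowly open.
- lid_tab (a point): Grasp point on the lid's black pull tab, 32 mm in front of the lid's front face, at mid thickness. The tab is 16 mm wide (case y), 14 thick, 45 long. Shut, the point is 43 mm above the counter, and 168 mm before and 15 mm above the hinge line, about which it swings. Pinched across its width from straight above, it can pivot between the fingers all the way.
- lid_hinge (a point): Middle of the lid's hinge line, at the case's far rim (68 mm from the case's centre along its +x), 28 mm above the counter; the line runs along the case's y.
- green_cassette: Green cassette, five 30 mm squares, P-shaped: centres at (0,0) under the knob, (0,-30), (0,30), (30,0), (30,30) in its x, y; edges 2.5 mm inside, 22 mm thick, the lowest 6 mm 3 mm narrower all round. Square knob 16 by 16, 28 mm tall on top, faces along x and y. Origin: underside below the knob, z up. 50 to 175 g; may be absent. Seated: axes as the case's, origin at slot_green.
- white_cassette: White cassette, three 30 mm squares, corner-shaped: centres at (0,0) under the (black) knob, (0,30), (30,0) in its x, y; edges 2.5 mm inside, 22 mm thick, the lowest 6 mm 3 mm narrower all round. Square knob 16 by 16, 28 mm tall on top, faces along x and y. Origin: underside below the knob, z up. 50 to 175 g; may be absent. Seated: axes as the case's, origin at slot_white.
- blue_cassette: Blue cassette, four 30 mm squares, L-shaped: centres at (0,0) under the knob, (-30,0), (30,0), (30,30) in its x, y; edges 2.5 mm inside, 22 mm thick, the lowest 6 mm 3 mm narrower all round. Square knob 16 by 16, 28 mm tall on top, faces along x and y. Origin: underside below the knob, z up. 50 to 175 g; may be absent. Seated: axes as the case's, origin at slot_blue.
- red_cassette: Red cassette, four 30 mm squares, L-shaped, mirror image of the blue: centres at (0,0) under the knob, (-30,0), (30,0), (30,-30) in its x, y; edges 2.5 mm inside, 22 mm thick, the lowest 6 mm 3 mm narrower all round. Square knob 16 by 16, 28 mm tall on top, faces along x and y. Origin: underside below the knob, z up. 50 to 175 g; may be absent. Seated: axes as the case's, origin at slot_red.
- yellow_cassette: Yellow cassette, four 30 mm squares, T-shaped: centres at (0,0) under the knob, (0,-30), (0,30), (30,0) in its x, y; edges 2.5 mm inside, 22 mm thick, the lowest 6 mm 3 mm narrower all round. Square knob 16 by 16, 28 mm tall on top, faces along x and y. Origin: underside below the knob, z up. 50 to 175 g; may be absent. Seated: axes as the case's, origin at slot_yellow.
- slot_green (a point): Point on the well floor where the origin of the green cassette belongs, at x, y = (-45, -30) mm from the case's centre, 6 mm above the counter.
- slot_white (a point): Point on the well floor where the origin of the white cassette belongs, at x, y = (-45, 30) mm from the case's centre, 6 mm above the counter.
- slot_blue (a point): Point on the well floor where the origin of the blue cassette belongs, at x, y = (15, -60) mm from the case's centre, 6 mm above the counter.
- slot_red (a point): Point on the well floor where the origin of the red cassette belongs, at x, y = (15, 60) mm from the case's centre, 6 mm above the counter.
- slot_yellow (a point): Point on the well floor where the origin of the yellow cassette belongs, at x, y = (15, 0) mm from the case's centre, 6 mm above the counter.
- amber_bottle: Bystander: amber medicine bottle, 48 mm across, 105 mm tall, upright; origin at the centre of its foot.
- pill_jar: Bystander: white jar with blue cap, 52 mm across, 70 mm tall, upright; origin at the centre of its foot.
- carton: Bystander: white carton with green band, 60 (x) by 100 (y) by 45 mm; origin at the centre of its underside.
Not all that is in view belongs to the job. What is shaped like the blue_cassette but purple is not meant.

How it is judged (in metres and radians):
On the way:
1. the lid is open, resting on its stop (value of joint lid above 1.65 rad), for 0.3 s.
At the end, for the whole second after the job is handed in: The lid is open on its stop (over 1.65 rad), and every cassette present lies at rest on the well floor (within 3 mm of height, tilt under 0.06 rad), within 8 mm of its own place and within 0.12 rad of its painted direction, not reversed (value of joint lid above 1.65 rad and horizontal distance between green_cassette and slot_green below 0.008 m and z of each of green_cassette, white_cassette, blue_cassette, red_cassette, yellow_cassette in the frame of kit_case below 0.009 m and angle between each of green_cassette, white_cassette, blue_cassette, red_cassette, yellow_cassette's own z axis and vertical below 0.06 rad and angle between the x axis of each of green_cassette, white_cassette, blue_cassette, red_cassette, yellow_cassette and the x axis of kit_case, either way round below 0.12 rad and x of lid_hinge in the frame of green_cassette above 0 m and linear speed of each of green_cassette, white_cassette, blue_cassette, red_cassette, yellow_cassette below 0.02 m/s and horizontal distance between white_cassette and slot_white below 0.008 m and x of lid_hinge in the frame of white_cassette above 0 m and horizontal distance between blue_cassette and slot_blue below 0.008 m and x of lid_hinge in the frame of blue_cassette above 0 m and horizontal distance between red_cassette and slot_red below 0.008 m and x of lid_hinge in the frame of red_cassette above 0 m and horizontal distance between yellow_cassette and slot_yellow below 0.008 m and x of lid_hinge in the frame of yellow_cassette above 0 m); the robot touches nothing.
It fails at once if the amber bottle is moved more than 40 mm or tipped (distance of amber_bottle from where it was at the start of the episode above 0.04 m or angle between amber_bottle's own z axis and vertical above 0.5 rad).
It fails at once if the pill jar is moved more than 40 mm or tipped (distance of pill_jar from where it was at the start of the episode above 0.04 m or angle between pill_jar's own z axis and vertical above 0.5 rad).
It fails at once if the carton is moved more than 40 mm or tipped (distance of carton from where it was at the start of the episode above 0.04 m or angle between carton's own z axis and vertical above 0.5 rad).
Of green_cassette, white_cassette, blue_cassette, red_cassette, yellow_cassette only 3 to 5 are there at a start; the rules pass over those that are not, and their reading is None.
At some moment in a run one of green_cassette, white_cassette, blue_cassette, red_cassette, yellow_cassette may be knocked a few centimetres aside while the robot is not near it.
Once in a run the grip may slacken for a moment while it holds something.
It also fails if it takes over 210 s, if anything falls off the work surface, if the arm or the gripper's body presses on something with over 40 N, if the wrist force passes 120 N, or if a joint passes its speed limit or range.

## Working session

There is one attempt and no reset: what is moved stays moved. The work goes in short steps, Python scripts to look and compute and a shell command to move; the robot and the scene stay as the last step left them, time stands still between calls to the robot, and variables do not carry over. Pictures are saved under pics/ and viewed, at most 17 in all, crops included, and the job is handed in when it is done.

```bash
ls; mkdir -p pics; cat > h.py <<'E'
import numpy as np,cv2
from bench import bot,eyes
def cam(n):
    c=eyes.read_camera(n);c['f']=200/np.tan(np.radians(c['fovy'])/2);return c
def save(c,name,crop=None,k=1):
    im=c['pixels'][...,::-1]
    if crop: x0,y0,x1,y1=crop; im=im[y0:y1,x0:x1]
    cv2.imwrite('pics/'+name,cv2.resize(im,None,fx=k,fy=k,interpolation=cv2.INTER_CUBIC))
def ray(c,u,v,z):
    d=c['R'].T@np.array([(u-c['cx'])/c['f'],(v-c['cy'])/c['f'],1]);o=-c['R'].T@c['t']
    return o+d*(z-o[2])/d[2]
def proj(c,X):
    p=np.asarray(c['R'])@X+c['t'];return p[0]/p[2]*c['f']+c['cx'],p[1]/p[2]*c['f']+c['cy']
def cloud(c):
    v,u=np.mgrid[0:400,0:640];z=c['range_z']
    P=np.stack([(u-c['cx'])/c['f']*z,(v-c['cy'])/c['f']*z,z],-1)
    return (P-c['t'])@np.asarray(c['R'])
E
python3 - <<'E'
from h import *
for n in('top','side','wrist'):
    c=cam(n);save(c,n+'0.png');print(n,c['fovy'],c['cx'],c['cy'],-c['R'].T@c['t'])
s=bot.state();print(s)
E
```

```text
pics
top 56.627486198463025 320.6121290726212 195.2392172669264 [ 0.43868455 -0.01049713  0.98182687]
side 42.193872645828336 319.6210299090044 194.20829569819446 [ 0.54694861 -0.98602996  0.93430121]
wrist 65.23982693455498 318.09621160880437 199.5465485295121 [0.06603611 0.50024364 0.37329214]
{'time_s': 0.15, 'joint_pos': array([ 7.49446946e+01,  1.22166821e+01, -1.99894153e+00,  7.58316520e+01,
       -4.07126651e-04,  9.00011181e+01]), 'joint_vel': array([ 0.04756509, -0.12337659,  0.10880617, -0.02342668, -0.08050907,
       -0.01326578]), 'joint_torque': array([-1.55769179e-03, -6.86403179e+01,  4.87247014e+01,  1.30776549e-02,
       -1.40685347e-04,  2.16936638e-05]), 'tcp_pos': array([0.12981434, 0.48260183, 0.25295139]), 'tcp_rot': array([-1.79952724e+02,  4.08049105e-04,  1.64943577e+02]), 'force': array([ 0.61159787, -1.02599312, -0.29751134]), 'ft_torque': array([-0.02821843,  0.01403587,  0.02017941]), 'grasp_force': 0.0, 'grip_width': 0.08541037125068571}
```

View pics/top0.png

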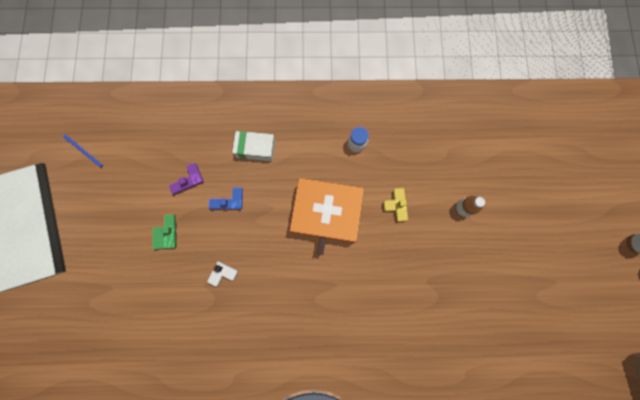

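View pics/side0.png

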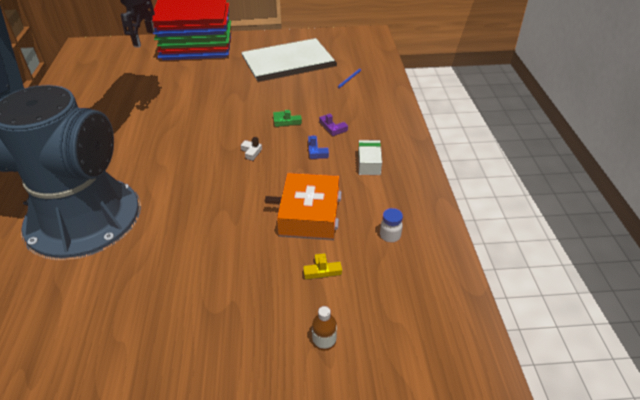

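```bash
python3 - <<'E'
from h import *
np.set_printoptions(precision=4,suppress=True)
for n,pts in (('top',{'white':(222,274),'yel':(400,205),'case':(327,210),'tab':(320,247),'green':(165,233),'blue':(228,201),'bott':(480,202),'jar':(359,136),'carton':(254,147),'tabl':(450,300),'tl2':(100,350)}),('side',{'white':(252,149),'yel':(325,269),'case':(309,196),'tab':(272,200),'green':(287,119),'blue':(317,150),'bott':(324,314),'jar':(392,216),'tab2':(200,350)})):
    c=cam(n);P=cloud(c);print(n,c['R'],c['f'])
    print('tcp proj',proj(c,bot.state()['tcp_pos']),'base',proj(c,np.zeros(3)))
    for k,(u,v) in pts.items(): print(k,P[v,u],c['range_z'][v,u],ray(c,u,v,0.022))
E
```

```text
top [[-0.0129 -0.9998  0.0126]
 [-0.9815  0.0102 -0.1911]
 [ 0.191  -0.0148 -0.9815]] 371.22696471738305
tcp proj (np.float64(35.6095956262846), np.float64(451.18579541035024)) base (np.float64(313.34095976730583), np.float64(456.17177723350056))
white [0.4257 0.2264 0.0213] 0.93672836 [0.4257 0.2263 0.022 ]
yel [ 0.5933 -0.228   0.045 ] 0.95228803 [ 0.5971 -0.2333  0.022 ]
case [ 0.5794 -0.0398  0.0649] 0.9272403 [ 0.586  -0.0412  0.022 ]
tab [ 0.4886 -0.0214  0.0515] 0.9227773 [ 0.4902 -0.0217  0.022 ]
green [0.5288 0.368  0.0421] 0.93394995 [0.5308 0.3761 0.022 ]
blue [0.6131 0.2183 0.0194] 0.9745326 [0.6126 0.2177 0.022 ]
bott [ 0.589  -0.4088  0.103 ] 0.8972233 [ 0.6029 -0.4455  0.022 ]
jar [ 0.7711 -0.1256  0.0701] 0.96004856 [ 0.7887 -0.1316  0.022 ]
carton [0.752  0.1489 0.0453] 0.97669363 [0.7598 0.1529 0.022 ]
tabl [ 0.3527 -0.353   0.0022] 0.95018023 [ 0.3544 -0.346   0.022 ]
tl2 [ 0.2452  0.5257 -0.0001] 0.91884404 [0.2496 0.5137 0.022 ]
side [[ 0.9973 -0.0732 -0.0092]
 [-0.0562 -0.6736 -0.737 ]
 [ 0.0477  0.7355 -0.6759]] 518.3946451400623
tcp proj (np.float64(143.33554244608888), np.float64(36.09583088272501)) base (np.float64(82.3576712963656), np.float64(215.6830739560087))
white [0.431  0.2172 0.0205] 1.497005 [0.4312 0.2153 0.022 ]
yel [ 0.605  -0.2448  0.0248] 1.1626663 [ 0.6052 -0.2425  0.022 ]
case [ 0.5815 -0.0497  0.0699] 1.2745786 [0.5834 0.0022 0.022 ]
tab [ 0.4892 -0.0329  0.0479] 1.2973909 [ 0.4875 -0.0051  0.022 ]
green [0.5359 0.3599 0.0212] 1.6065266 [0.5359 0.3588 0.022 ]
blue [0.6175 0.1933 0.023 ] 1.4866472 [0.6176 0.1946 0.022 ]
bott [ 0.5892 -0.4183  0.1049] 0.9801151 [ 0.5935 -0.3616  0.022 ]
jar [ 0.7725 -0.1344  0.069 ] 1.221944 [ 0.7848 -0.0881  0.022 ]
tab2 [ 0.3385 -0.4109 -0.002 ] 1.0458819 [ 0.3438 -0.4256  0.022 ]
```

View pics/wrist0.png

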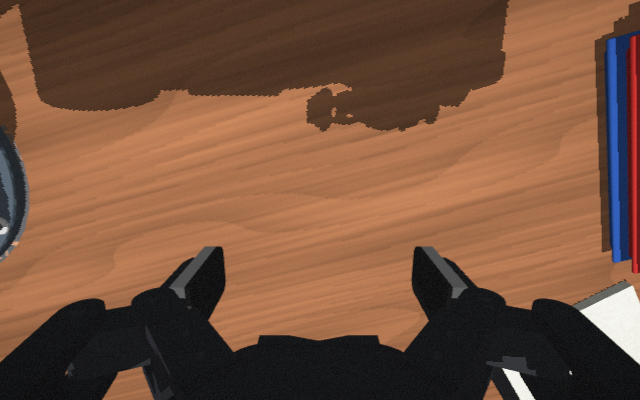

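```bash
cat >> h.py <<'E'
from scipy.optimize import minimize
CELLS=dict(green=[(0,0),(0,-30),(0,30),(30,0),(30,30)],white=[(0,0),(0,30),(30,0)],blue=[(0,0),(-30,0),(30,0),(30,30)],
  red=[(0,0),(-30,0),(30,0),(30,-30)],yellow=[(0,0),(0,-30),(0,30),(30,0)])
SLOT=dict(green=(-45,-30),white=(-45,30),blue=(15,-60),red=(15,60),yellow=(15,0))
def boxes(n,zb=.0):
    if n=='case': return [(-.068,.068,-.083,.083,.012,.066),(-.113,-.068,-.008,.008,.036,.050)]
    C=CELLS[n];B=[(-.008,.008,-.008,.008,.022,.05)]
    for a in C:
        for b in C:
            if abs(a[0]-b[0])+abs(a[1]-b[1])<=30:
                B.append((min(a[0],b[0])/1e3-.0125,max(a[0],b[0])/1e3+.0125,min(a[1],b[1])/1e3-.0125,max(a[1],b[1])/1e3+.0125,.012,.022))
    if n=='green':B.append((-.0125,.0425,-.0125,.0425,.012,.022))
    return [(*b[:4],b[4]+zb,b[5]+zb) for b in B]
def render(c,n,p,K=4,zb=0.):
    im=np.zeros((400*K,640*K),np.uint8);ca,sa=np.cos(p[2]),np.sin(p[2])
    for x0,x1,y0,y1,z0,z1 in boxes(n,zb):
        q=[]
        for x in(x0,x1):
            for y in(y0,y1):
                for z in(z0,z1):
                    u,v=proj(c,np.array([p[0]+ca*x-sa*y,p[1]+sa*x+ca*y,z]));q.append([(u+.5)*K-.5,(v+.5)*K-.5])
        h=cv2.convexHull(np.float32(q));cv2.fillConvexPoly(im,np.int32(np.round(h*16)),1,shift=4)
    return im
def zmask(c,xy,r,zmin=.012):
    P=cloud(c);m=(c['range_z']>0)&(P[...,2]>zmin)&(np.hypot(P[...,0]-xy[0],P[...,1]-xy[1])<r)
    k,l,st,_=cv2.connectedComponentsWithStats(m.astype(np.uint8))
    return (l==1+np.argmax(st[1:,4])).astype(np.float32) if k>1 else m.astype(np.float32)
def fit(n,cams,xy,r=.075,yaws=range(0,360,30),masks=None,zb=0.):
    M=masks or [zmask(c,xy,r) for c in cams]
    M=[cv2.resize(m,(1280,800),interpolation=cv2.INTER_LINEAR) for m in M]
    def cost(p): return sum(np.abs(cv2.resize(render(c,n,p,2,zb),(1280,800)).astype(np.float32)-m).sum()/m.sum() for c,m in zip(cams,M))/len(M)
    best=sorted((cost((*xy,np.radians(a))),a) for a in yaws)[:4];R=[]
    for _,a in best:
        p0=np.array([*xy,np.radians(a)])
        o=minimize(cost,p0,method='Nelder-Mead',options=dict(initial_simplex=[p0,p0+[.008,0,0],p0+[0,.008,0],p0+[0,0,.3]],xatol=1e-4,fatol=1e-4,maxiter=120));R.append(o)
    R.sort(key=lambda o:o.fun);return R[0].x,R[0].fun,R[1].fun
E
python3 - <<'E'
from h import *
t,s=cam('top'),cam('side')
ov=[t['pixels'].copy(),s['pixels'].copy()]
for n,xy,r in(('case',(.573,-.04),.14),('green',(.53,.37),.07),('white',(.426,.22),.07),('blue',(.61,.21),.06),('yellow',(.6,-.235),.07)):
    ya=range(-40,41,10) if n=='case' else range(0,360,20)
    for cc in([t],[s],[t,s]):
        p,f,f2=fit(n,cc,xy,r,ya);print(n,len(cc),np.round(p[:2],4),np.degrees(p[2]).round(1)%360,round(f,3),round(f2,3))
    for c,o in zip((t,s),ov):
        k,_=cv2.findContours(render(c,n,p,1),cv2.RETR_EXTERNAL,cv2.CHAIN_APPROX_NONE);cv2.drawContours(o,k,-1,(0,255,255),1)
A=cv2.resize(ov[0][110:300,140:440],None,fx=2.5,fy=2.5)[...,::-1];cv2.imwrite('pics/ov1.png',A)
E
```

```text
case 1 [ 0.5816 -0.0392] 350.3 0.035 0.035
case 1 [ 0.5822 -0.0442] 350.3 0.055 0.055
case 2 [ 0.5816 -0.0404] 350.3 0.055 0.055
green 1 [0.5362 0.3677] 93.8 0.067 0.067
green 1 [0.5369 0.3633] 94.1 0.171 0.172
green 2 [0.5362 0.3672] 93.5 0.136 0.137
white 1 [0.4286 0.2216] 34.9 0.56 0.56
white 1 [0.4336 0.2195] 59.3 0.494 0.496
white 2 [0.4297 0.2212] 38.9 0.553 0.553
blue 1 [0.6074 0.2264] 269.7 0.098 0.1
blue 1 [0.6068 0.2216] 269.4 0.127 0.127
blue 2 [0.607  0.2255] 269.3 0.145 0.145
yellow 1 [ 0.5994 -0.2348] 94.0 0.104 0.105
yellow 1 [ 0.5991 -0.2386] 93.6 0.108 0.108
yellow 2 [ 0.5994 -0.2363] 94.2 0.141 0.142
```

View pics/ov1.png

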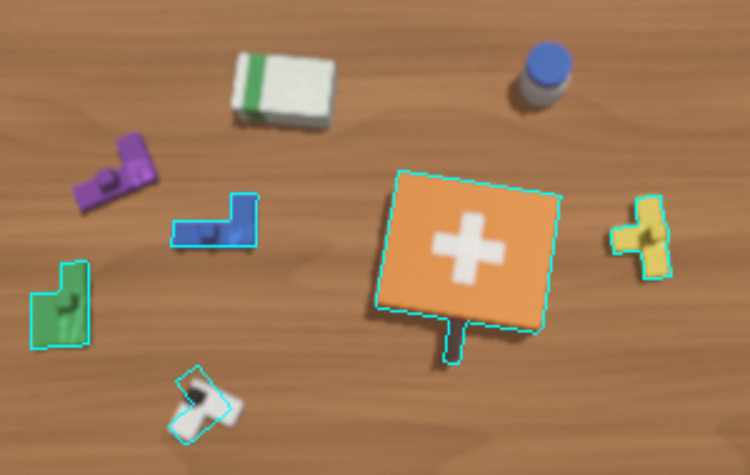

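```bash
cat >> h.py <<'E'
from scipy.spatial.transform import Rotation as Ro
CASE=np.array([.5816,-.0400,np.radians(-9.7)])
def cw(x,y,C=CASE):  # case mm -> world
    c,s=np.cos(C[2]),np.sin(C[2]);return C[0]+(c*x-s*y)/1e3,C[1]+(s*x+c*y)/1e3
def d(x,y,z,yaw,quiet=False):
    s=bot.state();R=Ro.from_euler('xyz',s['tcp_rot'],degrees=True)
    sh=R.inv().apply(np.array([x,y,z])-s['tcp_pos'])*1e3
    rv=(R.inv()*Ro.from_euler('xyz',[180,0,yaw],degrees=True)).as_rotvec(degrees=True)
    print('t',round(s['time_s'],2),'tcp',s['tcp_pos'].round(4),s['tcp_rot'].round(1),'j',s['joint_pos'].round(0),'F',s['force'].round(1),'w',round(s['grip_width']*1e3,1),'g',round(s['grasp_force'],1))
    print('row',sh.round(1),rv.round(1))
E
r="-440 -403 0 0 0 174.6 85"; python3 -m jog "-440 -403 0 0 0 174.6 85;-440 -403 0 0 0 174.6 85;-440 -403 0 0 0 174.6 85;-440 -403 0 0 0 174.6 85;-440 -403 0 0 0 174.6 85;-440 -403 0 0 0 174.6 85;-440 -403 0 0 0 174.6 85;-440 -403 0 0 0 174.6 85" 40
python3 -c "
from h import *
d(.45,-.02,.25,-9.7)"
```

```text
time_s: 1.15
tcp_pos: [0.3443, 0.145, 0.2536]
tcp_rot: [180.0, -0.0, 96.2]
force: [0.2, 0.3, 0.1]
grip_width: 0.0851
grasp_force: 0.0
t 1.15 tcp [0.3443 0.145  0.2536] [180.   -0.   96.2] j [ 23.  -3. -18.  74.   0. 107.] F [0.2 0.3 0.1] w 85.1 g 0.0
row [-175.4   87.4    3.6] [ 0.000e+00 -1.000e-01  1.059e+02]
```

```bash
python3 - <<'E'
from h import *
d(.55,-.035,.28,170.3)
E
```

```text
t 1.15 tcp [0.3443 0.145  0.2536] [180.   -0.   96.2] j [ 23.  -3. -18.  74.   0. 107.] F [0.2 0.3 0.1] w 85.1 g 0.0
row [-201.   185.2  -26.3] [  0.1   0.  -74.1]
```

```bash
python3 -m jog "-201 185 -26 0 0 -74 85;-201 185 -26 0 0 -74 85;-201 185 -26 0 0 -74 85;-201 185 -26 0 0 -74 85;-201 185 -26 0 0 -74 85;-201 185 -26 0 0 -74 85;-201 185 -26 0 0 -74 85;-201 185 -26 0 0 -74 85"
python3 -m jog "0 0 0 0 0 -5 85;0 0 0 0 0 -5 85;0 0 0 0 0 -5 85;0 0 0 0 0 -5 85;0 0 0 0 0 -5 85;0 0 0 0 0 -5 85;0 0 0 0 0 -5 85;0 0 0 0 0 -5 85"
python3 - <<'E'
from h import *
c=cam('wrist');save(c,'w1.png');d(*cw(-100,0),.1,170.3);P=cloud(c)
print('tab proj',proj(c,np.array([*cw(-100,0),.05])), proj(c,np.array([*cw(-113,0),.05])),proj(c,np.array([*cw(-68,0),.05])))
m=((P[...,2]>.03)&(P[...,2]<.055)&(np.hypot(P[...,0]-.483,P[...,1]+.023)<.04)&(c['pixels'].max(-1)<90))
v,u=np.nonzero(m);q=P[m];print(m.sum(),q.mean(0),q.min(0),q.max(0),cv2.minAreaRect(np.float32(np.c_[u,v])))
E
```

```text
time_s: 1.95
tcp_pos: [0.5509, -0.0331, 0.2785]
tcp_rot: [-180.0, -0.1, 162.0]
force: [0.1, -0.1, 0.6]
grip_width: 0.0849
grasp_force: 0.0
time_s: 2.75
tcp_pos: [0.5502, -0.0319, 0.2793]
tcp_rot: [180.0, 0.0, 166.8]
force: [-0.5, -0.1, -0.3]
grip_width: 0.0849
grasp_force: 0.0
t 2.8 tcp [ 0.5502 -0.032   0.2793] [180.    0.  166.8] j [-3. 18. 10. 82.  0. 10.] F [-0.6 -0.2 -0.1] w 85.4 g 0.0
row [ 67.4  -6.8 179.3] [ 0.   0.  -3.5]
tab proj (np.float64(311.4082011167406), np.float64(114.49035272010902)) (np.float64(310.5947287414428), np.float64(101.91256964707641)) (np.float64(313.3431693114997), np.float64(144.408529349018))
621 [ 0.49246406 -0.02491659  0.04958152] [ 0.46987214 -0.03829841  0.03430848] [ 0.51605267 -0.01372852  0.05252058] ((311.89605712890625, 123.486328125), (42.802154541015625, 15.19786548614502), 88.02507019042969)
```

View pics/w1.png

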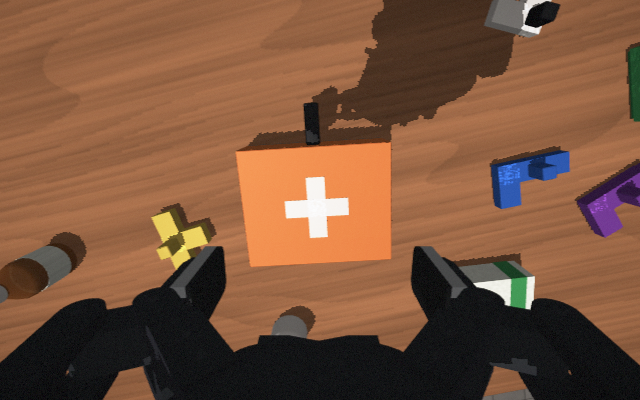

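```bash
python3 -m jog "67 -7 120 0 0 -3.5 50;67 -7 160 0 0 -3.5 50;67 -7 180 0 0 -3.5 50;67 -7 180 0 0 -3.5 50;67 -7 180 0 0 -3.5 50;67 -7 180 0 0 -3.5 50;67 -7 180 0 0 -3.5 50;67 -7 180 0 0 -3.5 50" 30
python3 - <<'E'
from h import *
d(*cw(-100,0),.046,170.3);c=cam('wrist');save(c,'w2.png',(160,80,480,400),1.5)
E
```

```text
time_s: 3.6
tcp_pos: [0.4857, -0.0236, 0.1015]
tcp_rot: [180.0, 0.2, 170.3]
force: [-0.0, 1.7, 0.0]
grip_width: 0.0498
grasp_force: 0.0
t 3.6 tcp [ 0.4857 -0.0236  0.1015] [180.    0.2 170.3] j [ -3.  15. -21.  54.  -0.   7.] F [-0.   1.7  0. ] w 49.8 g 0.0
row [ 2.9 -0.  55.5] [ 0.   0.2 -0. ]
```

View pics/w2.png

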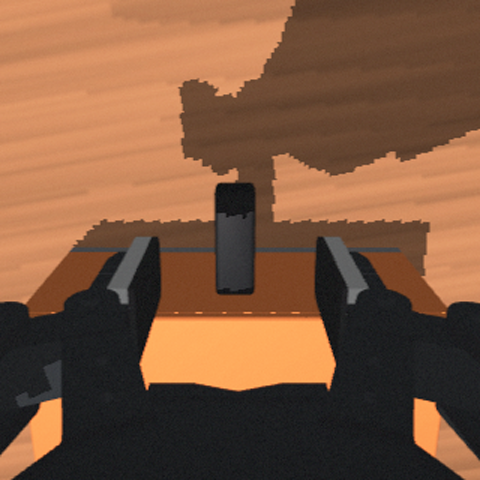

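```bash
python3 -m jog "3 0 30 0 0 0 50;3 0 50 0 0 0 50;3 0 55 0 0 0 50;3 0 55 0 0 0 50;3 0 55 0 0 0 0;3 0 55 0 0 0 0;3 0 55 0 0 0 0;3 0 55 0 0 0 0" 30
python3 -c "
from h import *
d(*cw(-100,0),.046,170.3)"
python3 -m jog "-1.9 0 -14.6 0 0 0 0;-5.1 0 -28.9 0 0 0 0;-9.6 0 -43 0 0 0 0;-15.2 0 -56.6 0 0 0 0;-22 0 -69.6 0 0 0 0;-30 0 -82 0 0 0 0;-39 0 -93.7 0 0 0 0;-48.9 0 -104.5 0 0 0 0"
```

```text
time_s: 4.45
tcp_pos: [0.4812, -0.0238, 0.0454]
tcp_rot: [-179.9, 0.1, 170.2]
force: [-2.4, -7.1, 8.5]
grip_width: 0.0157
grasp_force: 33.5
t 4.45 tcp [ 0.4812 -0.0238  0.0454] [-1.799e+02  1.000e-01  1.702e+02] j [ -3.  18. -26.  46.  -0.   7.] F [-2.4 -7.1  8.5] w 15.7 g 33.5
row [-1.7  1.  -0.6] [-0.1  0.1 -0.1]
time_s: 5.25
tcp_pos: [0.5282, -0.032, 0.1496]
tcp_rot: [-179.9, -0.0, 170.2]
force: [-1.4, -6.6, -3.9]
grip_width: 0.0155
grasp_force: 31.2
```

```bash
python3 -m jog "-10.9 0 -9.9 0 0 0 0;-22.6 0 -18.9 0 0 0 0;-35 0 -26.7 0 0 0 0;-48.1 0 -33.5 0 0 0 0;-61.7 0 -39.1 0 0 0 0;-75.7 0 -43.5 0 0 0 0;-90.1 0 -46.7 0 0 0 0;-104.7 0 -48.6 0 0 0 0"
python3 -m jog "-7.4 0 -.4 0 0 0 0;-14.7 0 -.6 0 0 0 0;-22 0 -.3 0 0 0 0;-29.4 0 .1 0 0 0 0;-36.7 0 1 0 0 0 0;-44 0 2 0 0 0 0;-49.8 0 3.1 0 0 0 0;-49.8 0 3.1 0 0 0 0"
python3 - <<'E'
from h import *
d(*cw(35,0),.25,170.3)
c=cam('side');save(c,'s1.png',(180,80,480,320),2)
E
```

```text
time_s: 6.05
tcp_pos: [0.632, -0.0499, 0.1986]
tcp_rot: [-179.9, 0.0, 170.2]
force: [-3.7, -7.1, 3.1]
grip_width: 0.0157
grasp_force: 34.8
time_s: 6.85
tcp_pos: [0.6816, -0.0585, 0.1955]
tcp_rot: [-179.9, 0.1, 170.2]
force: [-0.4, -6.9, 5.7]
grip_width: 0.0154
grasp_force: 38.4
t 6.85 tcp [ 0.6816 -0.0585  0.1955] [-1.799e+02  1.000e-01  1.702e+02] j [-5. 36. 25. 79. -0.  5.] F [-0.4 -6.9  5.7] w 15.4 g 38.4
row [ 66.6   1.2 -54.7] [-0.1  0.1 -0.1]
```

View pics/s1.png

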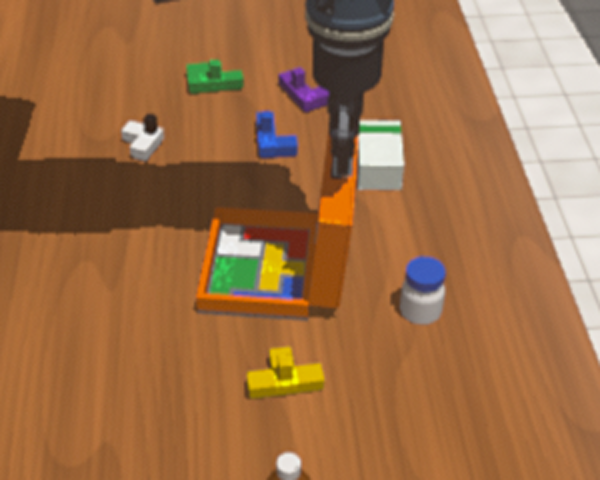

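```bash
sed -i 's/(P\[...,2\]>zmin)&/(P[...,2]>zmin)\&(P[...,2]<.085)\&/' h.py
python3 -m jog "0 0 0 0 0 0 40;0 0 0 0 0 0 40;0 0 0 0 0 0 40;0 0 -20 0 0 0 40;0 0 -40 0 0 0 40;10 0 -60 0 0 0 40;20 0 -80 0 0 0 40;30 0 -80 0 0 0 40"
python3 -c "
from h import *
d(.625,-.235,.21,184)"
```

```text
time_s: 7.7
tcp_pos: [0.6518, -0.0521, 0.2771]
tcp_rot: [180.0, 0.2, 170.3]
force: [0.6, -0.3, 0.4]
grip_width: 0.0402
grasp_force: 0.0
t 7.7 tcp [ 0.6518 -0.0521  0.2771] [180.    0.2 170.3] j [-5. 32. 30. 88.  0.  5.] F [ 0.6 -0.3  0.4] w 40.2 g 0.0
row [  -4.2 -184.8   67. ] [  0.    0.2 -13.7]
```

```bash
python3 -m jog "-4 -50 0 0 0 -7 85;-4 -100 0 0 0 -13.7 85;-4 -150 0 0 0 -13.7 85;-4 -185 0 0 0 -13.7 85;-4 -185 40 0 0 -13.7 85;-4 -185 67 0 0 -13.7 85;-4 -185 67 0 0 -13.7 85;-4 -185 67 0 0 -13.7 85"
python3 - <<'E'
from h import *
c=cam('wrist');save(c,'w3.png')
p,f,f2=fit('yellow',[c],(.599,-.235),.07,range(74,115,10));print(p,np.degrees(p[2]),f,f2)
s=cam('side');P=cloud(s);m=(P[...,2]>.08)&(abs(P[...,0]-.67)<.08)&(abs(P[...,1]+.05)<.12)&(s['range_z']>0);q=P[m];print('lid',m.sum(),q.mean(0))
C=CASE[2];a=((q[:,:2]-CASE[:2])@[np.cos(C),np.sin(C)]);print(np.percentile(a,[5,50,95]),q[:,2].max())
d(p[0],p[1],.1,np.degrees(p[2])+90)
E
```

```text
time_s: 8.5
tcp_pos: [0.624, -0.235, 0.2082]
tcp_rot: [180.0, -0.0, -176.0]
force: [0.4, 0.7, 0.3]
grip_width: 0.0849
grasp_force: 0.0
[ 0.59943106 -0.23586882  1.64488135] 94.24475919159626 0.037233155220746994 0.03735823929309845
lid 830 [ 0.68582989 -0.10229777  0.14895977]
[0.09768936 0.11369729 0.12763126] 0.20446854976268095
t 8.6 tcp [ 0.6248 -0.2352  0.2094] [-1.799e+02  1.000e-01 -1.760e+02] j [-21.  33.  23.  79.   0. -25.] F [0.  0.4 0.1] w 85.1 g 0.0
row [ 25.6   1.2 109.3] [-0.1  0.1 -0.2]
```

View pics/w3.png

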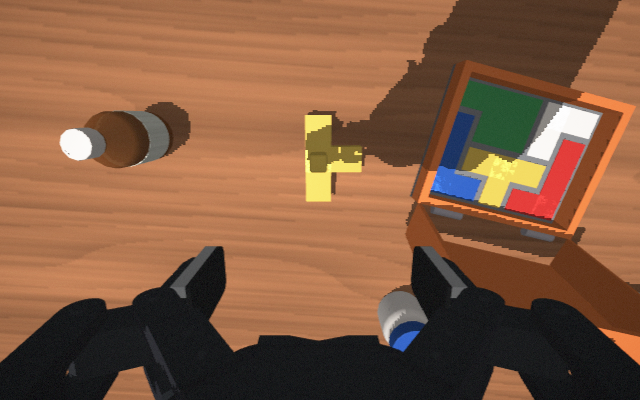

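```bash
python3 -m jog "25.6 1.2 40 0 0 0 40;25.6 1.2 90 0 0 0 40;25.6 1.2 130 0 0 0 40;25.6 1.2 150 0 0 0 40;25.6 1.2 161 0 0 0 40;25.6 1.2 161 0 0 0 40;25.6 1.2 161 0 0 0 0;25.6 1.2 161 0 0 0 0" 60
python3 -m jog "0 0 0 0 0 0 0;0 0 0 0 0 0 0;0 0 0 0 0 0 0;0 0 -20 0 0 0 0;0 0 -50 0 0 0 0;0 0 -80 0 0 0 0;0 0 -110 0 0 0 0;0 0 -110 0 0 0 0" 60
python3 - <<'E'
from h import *
d(*cw(15,0),.15,80.3)
E
```

```text
time_s: 9.4
tcp_pos: [0.5997, -0.2363, 0.0485]
tcp_rot: [-179.9, 0.2, -176.0]
force: [0.2, -0.0, 2.7]
grip_width: 0.0149
grasp_force: 58.5
time_s: 10.2
tcp_pos: [0.6006, -0.2367, 0.1621]
tcp_rot: [-179.8, 0.4, -176.0]
force: [-0.4, 0.2, -0.9]
grip_width: 0.0146
grasp_force: 58.7
t 10.2 tcp [ 0.6006 -0.2367  0.1621] [-179.8    0.4 -176. ] j [-22.  31.  12.  70.  -0. -25.] F [-0.4  0.2 -0.9] w 14.6 g 58.7
row [ -9.1 194.   11.5] [  0.2   0.5 103.7]
```

```bash
python3 -m jog "-9 194 -10 0 0 103.7 0;-9 194 -10 0 0 103.7 0;-9 194 -10 0 0 103.7 0;-9 194 -10 0 0 103.7 0;-9 194 -10 0 0 103.7 0;-9 194 -10 0 0 103.7 0;-9 194 -10 0 0 103.7 0;-9 194 -10 0 0 103.7 0"
python3 -m jog "0 0 0 0 0 35 0;0 0 0 0 0 35 0;0 0 0 0 0 35 0;0 0 0 0 0 35 0;0 0 0 0 0 35 0;0 0 0 0 0 35 0;0 0 0 0 0 35 0;0 0 0 0 0 35 0"
python3 - <<'E'
from h import *
d(*cw(15,0),.08,80.3)
c=cam('wrist');o=c['pixels'].copy();P=cloud(c)
for q in [(-68,-83),(-68,83),(68,83),(68,-83)]: print(q,np.round(proj(c,np.array([*cw(*q),.028])),1))
for q in [(-60,-75),(-60,75),(60,75),(60,-75)]: print('in',q,np.round(proj(c,np.array([*cw(*q),.006])),1))
save(c,'w4.png')
E
```

```text
time_s: 11.0
tcp_pos: [0.5941, -0.0415, 0.1668]
tcp_rot: [180.0, 0.0, 116.1]
force: [0.1, -0.0, -1.4]
grip_width: 0.0147
grasp_force: 59.0
time_s: 11.8
tcp_pos: [0.594, -0.0417, 0.1664]
tcp_rot: [180.0, -0.0, 81.6]
force: [-0.1, 0.0, -1.0]
grip_width: 0.0149
grasp_force: 59.0
t 11.8 tcp [ 0.594  -0.0417  0.1664] [180.   -0.   81.6] j [-4. 25.  3. 68.  0. 94.] F [-0.1  0.  -1. ] w 14.9 g 59.0
row [-0.5  2.5 86.4] [ 0.  -0.   1.3]
(-68, -83) [229.5 281.2]
(-68, 83) [218.8  91.3]
(68, 83) [391.8  95.5]
(68, -83) [376.7 284.3]
in (-60, -75) [243.3 262.7]
in (-60, 75) [236.5 103.3]
in (60, 75) [376.  106.6]
in (60, -75) [365.2 265.2]
```

View pics/w4.png

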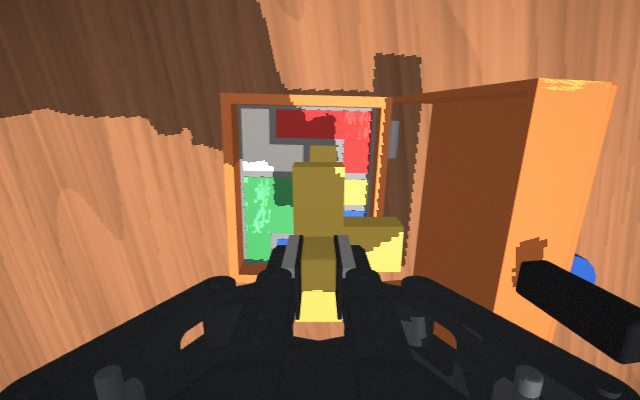

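```bash
python3 -m jog "-.5 2.5 10 0 0 1.3 0;-.5 2.5 40 0 0 1.3 0;-.5 2.5 60 0 0 1.3 0;-.5 2.5 75 0 0 1.3 0;-.5 2.5 82 0 0 1.3 0;-.5 2.5 86 0 0 1.3 0;-.5 2.5 86 0 0 1.3 0;-.5 2.5 86 0 0 1.3 0"
python3 -c "
from h import *
d(*cw(15,0),.0545,80.3)"
```

```text
time_s: 12.65
tcp_pos: [0.5968, -0.0426, 0.0809]
tcp_rot: [179.9, -0.0, 80.2]
force: [0.1, 0.1, -2.0]
grip_width: 0.0149
grasp_force: 59.0
t 12.65 tcp [ 0.5968 -0.0426  0.0809] [179.9  -0.   80.2] j [-4. 28. -4. 57. -0. 96.] F [ 0.1  0.1 -2. ] w 14.9 g 59.0
row [-0.  -0.4 26.4] [ 0.1 -0.  -0.1]
```

```bash
python3 -m jog "0 0 5 0 0 0 0;0 0 9 0 0 0 0;0 0 13 0 0 0 0;0 0 17 0 0 0 0;0 0 21 0 0 0 0;0 0 24 0 0 0 0;0 0 26 0 0 0 0;0 0 26 0 0 0 0"
python3 -c "
from h import *
d(*cw(15,0),.0545,80.3)"
```

```text
time_s: 13.45
tcp_pos: [0.5963, -0.0425, 0.0545]
tcp_rot: [180.0, -0.0, 80.2]
force: [-2.2, 1.1, 1.6]
grip_width: 0.0147
grasp_force: 59.4
t 13.45 tcp [ 0.5963 -0.0425  0.0545] [180.   -0.   80.2] j [-4. 30. -6. 54.  0. 96.] F [-2.2  1.1  1.6] w 14.7 g 59.4
row [-0.   0.1  0. ] [ 0.  -0.  -0.1]
```

```bash
python3 -m jog "0 0 0 0 0 0 32;0 0 0 0 0 0 32;0 0 0 0 0 0 32;0 0 -10 0 0 0 32;0 0 -40 0 0 0 32;0 0 -80 0 0 0 32;0 0 -120 0 0 0 32;0 0 -155 0 0 0 32"
python3 -c "
from h import *
d(.632,.2258,.21,179.5)"
```

```text
time_s: 14.25
tcp_pos: [0.5963, -0.0426, 0.2123]
tcp_rot: [179.9, -0.0, 80.2]
force: [0.9, -0.7, -1.0]
grip_width: 0.0317
grasp_force: 0.0
t 14.25 tcp [ 0.5963 -0.0426  0.2123] [179.9  -0.   80.2] j [-4. 24.  9. 74.  0. 96.] F [ 0.9 -0.7 -1. ] w 31.7 g 0.0
row [270.5 -10.8   2.4] [  0.1   0.1 -99.3]
```

```bash
python3 -m jog "270 -11 0 0 0 -99.3 85;270 -11 0 0 0 -99.3 85;270 -11 0 0 0 -99.3 85;270 -11 0 0 0 -99.3 85;270 -11 0 0 0 -99.3 85;270 -11 0 0 0 -99.3 85;270 -11 0 0 0 -99.3 85;270 -11 0 0 0 -99.3 85"
python3 -m jog "0 0 0 0 0 -31 85;0 0 0 0 0 -31 85;0 0 0 0 0 -31 85;0 0 0 0 0 -31 85;0 0 0 0 0 -31 85;0 0 0 0 0 -31 85;0 0 0 0 0 -31 85;0 0 0 0 0 -31 85"
python3 - <<'E'
from h import *
c=cam('wrist');save(c,'w5.png')
p,f,f2=fit('blue',[c],(.607,.2258),.06,range(250,291,10));print(p,np.degrees(p[2]),f,f2)
d(p[0],p[1],.048,np.degrees(p[2])-90)
t=cam('top')
for n,xy,y in(('green',(.536,.367),(94,)),('white',(.437,.237),(140,160,180))):
    p,f,f2=fit(n,[t],xy,.06,y);print(n,p,np.degrees(p[2]),f)
p,f,_=fit('yellow',[t],cw(15,0),.05,(-10,),zb=.006,masks=[zmask(t,cw(15,0),.05,.02)]);print('yel',p,CASE,cw(15,0),f)
E
```

```text
time_s: 15.05
tcp_pos: [0.6315, 0.2264, 0.2098]
tcp_rot: [180.0, 0.0, 149.4]
force: [0.2, -0.0, -0.4]
grip_width: 0.085
grasp_force: 0.0
time_s: 15.85
tcp_pos: [0.6317, 0.2253, 0.2094]
tcp_rot: [180.0, 0.0, 179.8]
force: [0.0, -1.0, 0.5]
grip_width: 0.0849
grasp_force: 0.0
[0.60670564 0.22551459 4.70893336] 269.80200745521825 0.0433804914355278 0.0433804914355278
t 15.9 tcp [0.6317 0.2253 0.2094] [180.   -0.  179.8] j [20. 34. 24. 80.  0. 20.] F [-0.2 -0.2  0.1] w 85.1 g 0.0
row [2.500e+01 1.000e-01 1.614e+02] [ 0. -0.  0.]h.py:48: RuntimeWarning: divide by zero encountered in scalar divide
  def cost(p): return sum(np.abs(cv2.resize(render(c,n,p,2,zb),(1280,800)).astype(np.float32)-m).sum()/m.sum() for c,m in zip(cams,M))/len(M)
  np.max(np.abs(fsim[0] - fsim[1:])) <= fatol):
Traceback (most recent call last):
  File "h.py", line 53, in fit
    R.sort(key=lambda o:o.fun);return R[0].x,R[0].fun,R[1].fun
                                                      ~^^^
IndexError: list index out of range
```

View pics/w5.png

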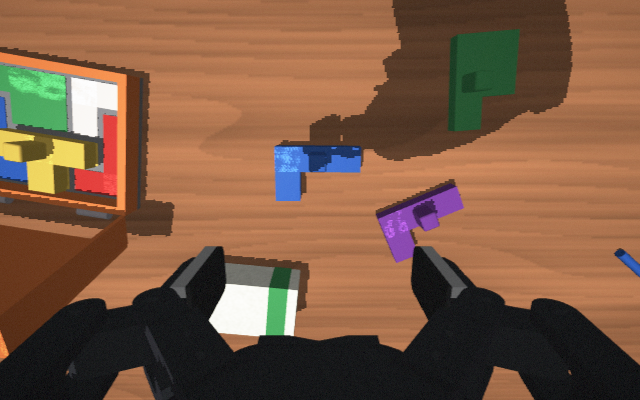

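```bash
sed -i 's/R\[1\].fun$/R[-1].fun/' h.py
python3 -m jog "25 0 40 0 0 0 40;25 0 90 0 0 0 40;25 0 130 0 0 0 40;25 0 150 0 0 0 40;25 0 161 0 0 0 40;25 0 161 0 0 0 40;25 0 161 0 0 0 0;25 0 161 0 0 0 0" 60
python3 -m jog "0 0 0 0 0 0 0;0 0 0 0 0 0 0;0 0 0 0 0 0 0;0 0 -20 0 0 0 0;0 0 -50 0 0 0 0;0 0 -80 0 0 0 0;0 0 -120 0 0 0 0;0 0 -120 0 0 0 0" 60
python3 - <<'E'
from h import *
d(*cw(15,-60),.17,260.3)
E
```

```text
time_s: 16.75
tcp_pos: [0.6078, 0.2258, 0.0502]
tcp_rot: [179.9, 0.1, 179.9]
force: [0.5, 0.2, 0.4]
grip_width: 0.0147
grasp_force: 58.9
time_s: 17.55
tcp_pos: [0.6091, 0.2263, 0.1749]
tcp_rot: [179.8, 0.5, 179.9]
force: [1.1, -0.6, -1.0]
grip_width: 0.0146
grasp_force: 58.9
t 17.55 tcp [0.6091 0.2263 0.1749] [179.8   0.5 179.9] j [20. 31. 14. 72. -0. 20.] F [ 1.1 -0.6 -1. ] w 14.6 g 58.9
row [  22.3 -328.     3.7] [ -0.2   0.5 -80.4]
```

```bash
python3 -m jog "40 -40 0 0 0 -8 0;50 -90 0 0 0 -17 0;60 -140 0 0 0 -25 0;60 -190 0 0 0 -34 0;60 -240 0 0 0 -42 0;60 -285 0 0 0 -51 0;50 -328 0 0 0 -60 0;40 -328 0 0 0 -68 0"
python3 -m jog "0 0 0 0 0 -5 0;0 0 0 0 0 -12 0;0 0 0 0 0 -12.5 0;0 0 0 0 0 -12.5 0;0 0 0 0 0 -12.5 0;0 0 0 0 0 -12.5 0;0 0 0 0 0 -12.5 0;0 0 0 0 0 -12.5 0"
python3 - <<'E'
from h import *
d(*cw(15,-60),.08,260.3)
c=cam('wrist');save(c,'w6.png')
E
```

```text
time_s: 18.35
tcp_pos: [0.5659, -0.1065, 0.169]
tcp_rot: [-179.9, -0.0, -115.1]
force: [1.4, 1.3, -1.0]
grip_width: 0.0143
grasp_force: 59.0
time_s: 19.15
tcp_pos: [0.5662, -0.1025, 0.1683]
tcp_rot: [-180.0, -0.0, -102.8]
force: [-0.3, 0.0, 0.1]
grip_width: 0.0144
grasp_force: 59.0
t 19.15 tcp [ 0.5662 -0.1025  0.1683] [-180.    -0.  -102.8] j [-10.  23.  -0.  67.  -0. -87.] F [-0.3  0.   0.1] w 14.4 g 59.0
row [ -5.2 -19.4  88.3] [-0.  -0.  -3.1]
```

View pics/w6.png

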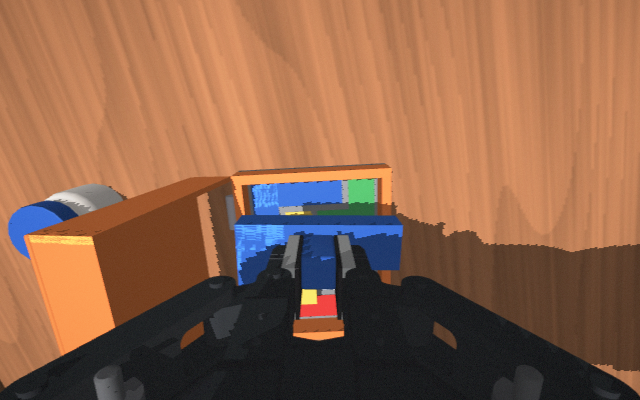

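```bash
python3 -m jog "-5 -19.4 0 0 0 -3.1 0;-5 -19.4 30 0 0 -3.1 0;-5 -19.4 60 0 0 -3.1 0;-5 -19.4 75 0 0 -3.1 0;-5 -19.4 85 0 0 -3.1 0;-5 -19.4 88 0 0 -3.1 0;-5 -19.4 88 0 0 -3.1 0;-5 -19.4 88 0 0 -3.1 0"
python3 -c "
from h import *
d(*cw(15,-60),.0545,260.3)"
```

```text
time_s: 20.0
tcp_pos: [0.5868, -0.102, 0.0813]
tcp_rot: [-179.9, 0.0, -99.7]
force: [0.0, 0.1, -0.8]
grip_width: 0.0146
grasp_force: 59.0
t 20.0 tcp [ 0.5868 -0.102   0.0813] [-179.9    0.   -99.7] j [-10.  28.  -5.  57.   0. -90.] F [ 0.   0.1 -0.8] w 14.6 g 59.0
row [-0.3  0.6 26.8] [-0.1  0.   0. ]
```

```bash
python3 -m jog "-.3 .6 5 0 0 0 0;-.3 .6 9 0 0 0 0;-.3 .6 13 0 0 0 0;-.3 .6 17 0 0 0 0;-.3 .6 21 0 0 0 0;-.3 .6 24 0 0 0 0;-.3 .6 26 0 0 0 0;-.3 .6 26.5 0 0 0 0"
python3 -c "
from h import *
d(*cw(15,-60),.0545,260.3)"
```

```text
time_s: 20.8
tcp_pos: [0.5856, -0.1016, 0.0561]
tcp_rot: [-179.9, -0.0, -99.7]
force: [-19.6, 3.1, 47.0]
grip_width: 0.0147
grasp_force: 65.4
t 20.8 tcp [ 0.5856 -0.1016  0.0561] [-179.9   -0.   -99.7] j [-10.  29.  -7.  54.  -0. -90.] F [-19.6   3.1  47. ] w 14.7 g 65.4
row [-0.1 -0.6  1.6] [-0.1 -0.   0. ]
```

```bash
python3 -m jog "0 0 -1.5 0 0 0 0;0 0 -1.5 0 0 0 0;0 0 -1.5 0 0 0 32;0 0 -1.5 0 0 0 32;0 0 -1.5 0 0 0 32;0 0 -20 0 0 0 32;0 0 -60 0 0 0 32;0 0 -100 0 0 0 32"
python3 -m jog "0 0 -50 0 0 0 32;0 0 -50 0 0 0 32;-50 0 -50 0 0 0 60;-100 0 -50 0 0 0 60;-150 0 -50 0 0 0 60;-150 0 -50 0 0 0 60;-150 0 -50 0 0 0 60;-150 0 -50 0 0 0 60"
python3 - <<'E'
from h import *
t=cam('top');s=cam('side')
for n,xy,y in(('green',(.536,.367),(90,100)),('white',(.437,.237),(140,160,180))):
    p,f,f2=fit(n,[t],xy,.06,y);print(n,p,np.degrees(p[2]),f)
a,b=t['pixels'][150:270,250:400],s['pixels'][140:260,240:360]
cv2.imwrite('pics/p7.png',np.hstack([cv2.resize(a,(450,360),interpolation=2),cv2.resize(b,(350,360),interpolation=2)])[...,::-1])
d(.48,.367,.21,94)
E
```

```text
time_s: 21.6
tcp_pos: [0.585, -0.1014, 0.1544]
tcp_rot: [179.9, 0.0, -99.7]
force: [1.0, -0.3, 1.3]
grip_width: 0.0318
grasp_force: 0.0
time_s: 22.4
tcp_pos: [0.6108, 0.0457, 0.2037]
tcp_rot: [180.0, -0.0, -99.7]
force: [0.7, 0.0, -0.3]
grip_width: 0.0599
grasp_force: 0.0
green [0.53656749 0.36763833 1.64245617] 94.10580632751748 0.0714285746216774
white [0.437      0.237      2.44346095] 140.0 inf
t 22.5 tcp [0.6108 0.0452 0.2038] [180.   -0.  -99.8] j [  4.  26.  11.  74.  -0. -76.] F [ 0.6 -0.9  0. ] w 60.2 g 0.0
row [-295.   183.5   -6.2] [ -0.   -0.  166.2]h.py:48: RuntimeWarning: divide by zero encountered in scalar divide
  def cost(p): return sum(np.abs(cv2.resize(render(c,n,p,2,zb),(1280,800)).astype(np.float32)-m).sum()/m.sum() for c,m in zip(cams,M))/len(M)
  np.max(np.abs(fsim[0] - fsim[1:])) <= fatol):
```

View pics/p7.png

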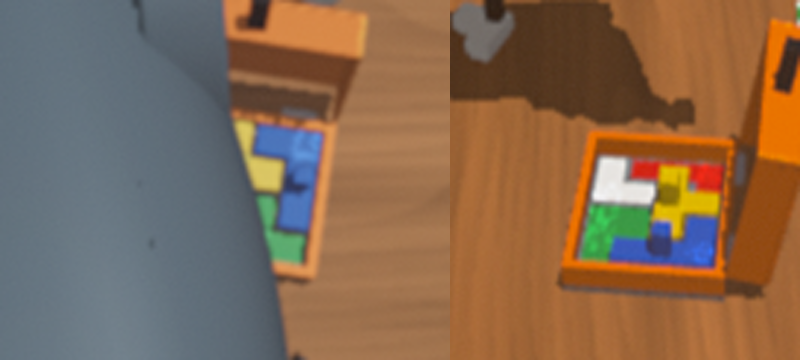

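```bash
python3 - <<'E'
from h import *
d(.562,.369,.21,184.1)
E
```

```text
t 22.5 tcp [0.6108 0.0452 0.2038] [180.   -0.  -99.8] j [  4.  26.  11.  74.  -0. -76.] F [ 0.6 -0.9  0. ] w 60.2 g 0.0
row [-310.8  103.    -6.2] [-0.  -0.  76.1]
```

```bash
python3 -m jog "-311 103 -6 0 0 76.1 85;-311 103 -6 0 0 76.1 85;-311 103 -6 0 0 76.1 85;-311 103 -6 0 0 76.1 85;-311 103 -6 0 0 76.1 85;-311 103 -6 0 0 76.1 85;-311 103 -6 0 0 76.1 85;-311 103 -6 0 0 76.1 85"
python3 -m jog "0 0 0 0 0 8 85;0 0 0 0 0 8 85;0 0 0 0 0 8 85;0 0 0 0 0 8 85;0 0 0 0 0 8 85;0 0 0 0 0 8 85;0 0 0 0 0 8 85;0 0 0 0 0 8 85"
python3 - <<'E'
from h import *
c=cam('wrist');save(c,'w8.png')
p,f,f2=fit('green',[c],(.5365,.3675),.07,range(84,110,10));print(p,np.degrees(p[2]),f,f2)
d(p[0],p[1],.048,np.degrees(p[2])+90)
t=cam('top');w=t['pixels'].min(-1)
P=cloud(t);m=(w>125)&(np.hypot(P[...,0]-.43,P[...,1]-.225)<.08)&(P[...,2]>.008);print('white',m.sum(),P[m].mean(0) if m.any() else 0)
for a in(120,140,160,180): 
    p,f,_=fit('white',[t],(.437,.237),.07,(a,));print('white',p,np.degrees(p[2]),f)
for n,(x,y) in SLOT.items():
    if n in('yellow','blue'):
        M=zmask(t,cw(x,y),.02,.034)
        q=P[M>0];print(n,'knob mean',q.mean(0),'target',cw(x,y))
E
```

```text
time_s: 23.3
tcp_pos: [0.5607, 0.3737, 0.2092]
tcp_rot: [180.0, -0.0, -166.7]
force: [0.4, -0.1, -1.0]
grip_width: 0.085
grasp_force: 0.0
time_s: 24.1
tcp_pos: [0.5617, 0.3702, 0.2098]
tcp_rot: [-180.0, -0.0, -174.5]
force: [-0.9, 0.1, 0.5]
grip_width: 0.0851
grasp_force: 0.0
[0.53671708 0.3665511  1.65374552] 94.7526388615633 0.028725625947117805 0.028923461213707924
t 24.15 tcp [0.5617 0.3702 0.2098] [ 180.    -0.  -174.5] j [33. 34. 25. 80.  0. 28.] F [-0.4  0.1  0.7] w 85.0 g 0.0
row [ 25.2  -1.2 161.8] [ 0.  -0.   0.8]
white 327 [0.42514428 0.22689922 0.02104584]
white [0.44009054 0.23343    2.69427763] 154.3707370329515 0.10317595303058624
white [0.43991933 0.23335276 2.68064371] 153.58957079241478 0.1050441563129425
white [0.43992615 0.23332737 2.68202907] 153.66894608322 0.10495924204587936
white [0.43996107 0.23342114 2.68517709] 153.849314262089 0.10512907803058624
blue knob mean [ 0.58395137 -0.09858359  0.05267354] target (np.float64(0.5862761892624326), np.float64(-0.10166954883880625))
yellow knob mean [ 0.59437318 -0.04024886  0.05345759] target (np.float64(0.5963855520363328), np.float64(-0.04252734069347504))
```

```bash
python3 -m jog "25.2 -1.2 40 0 0 .8 40;25.2 -1.2 90 0 0 .8 40;25.2 -1.2 130 0 0 .8 40;25.2 -1.2 150 0 0 .8 40;25.2 -1.2 161.5 0 0 .8 40;25.2 -1.2 161.5 0 0 .8 40;25.2 -1.2 161.5 0 0 .8 40;25.2 -1.2 161.5 0 0 .8 0" 60
python3 -m jog "0 0 0 0 0 0 0;0 0 0 0 0 0 0;0 0 0 0 0 0 0;0 0 0 0 0 0 0;0 0 -30 0 0 0 0;0 0 -70 0 0 0 0;0 0 -120 0 0 0 0;0 0 -120 0 0 0 0" 60
python3 - <<'E'
from h import *
d(*cw(-45,-30),.16,80.3)
E
```

```text
time_s: 25.0
tcp_pos: [0.5376, 0.3672, 0.05]
tcp_rot: [179.9, 0.1, -175.3]
force: [-0.1, 0.1, 0.5]
grip_width: 0.0265
grasp_force: 0.0
time_s: 25.8
tcp_pos: [0.5392, 0.3683, 0.1761]
tcp_rot: [179.7, 0.5, -175.3]
force: [0.4, -0.3, -0.9]
grip_width: 0.015
grasp_force: 58.9
t 25.8 tcp [0.5392 0.3683 0.1761] [ 179.7    0.5 -175.3] j [34. 31. 15. 73.  0. 30.] F [ 0.4 -0.3 -0.9] w 15.0 g 58.9
row [  42.3 -428.3   13.4] [7.000e-01 1.000e-01 1.044e+02]
```

```bash
python3 -m jog "42 -428 0 0 0 104.4 0;42 -428 0 0 0 104.4 0;42 -428 0 0 0 104.4 0;42 -428 0 0 0 104.4 0;42 -428 0 0 0 104.4 0;42 -428 0 0 0 104.4 0;42 -428 0 0 0 104.4 0;42 -428 0 0 0 104.4 0"
python3 -m jog "0 -20 0 0 0 36 0;0 -20 0 0 0 36 0;0 -20 0 0 0 36 0;0 -20 0 0 0 36 0;0 -20 0 0 0 36 0;0 -20 0 0 0 36 0;0 -20 0 0 0 36 0;0 -20 0 0 0 36 0"
python3 - <<'E'
from h import *
d(*cw(-45,-30),.08,80.3)
E
```

```text
time_s: 26.6
tcp_pos: [0.5301, -0.0353, 0.1688]
tcp_rot: [179.9, 0.0, 115.6]
force: [1.7, 0.8, -2.1]
grip_width: 0.0146
grasp_force: 59.1
time_s: 27.4
tcp_pos: [0.5124, -0.0421, 0.1683]
tcp_rot: [180.0, 0.0, 80.1]
force: [-1.0, 0.1, -0.7]
grip_width: 0.0149
grasp_force: 59.1
t 27.4 tcp [ 0.5124 -0.0421  0.1683] [180.    0.   80.1] j [ -5.  16. -10.  64.  -0.  95.] F [-1.   0.1 -0.7] w 14.9 g 59.1
row [-16.2  22.9  88.3] [ 0.   0.  -0.2]
```

```bash
python3 -m jog "-16.2 22.9 0 0 0 0 0;-16.2 22.9 30 0 0 0 0;-16.2 22.9 60 0 0 0 0;-16.2 22.9 75 0 0 0 0;-16.2 22.9 85 0 0 0 0;-16.2 22.9 88 0 0 0 0;-16.2 22.9 88 0 0 0 0;-16.2 22.9 88 0 0 0 0"
python3 -c "
from h import *
d(*cw(-45,-30),.0545,80.3)
c=cam('wrist');save(c,'w9.png',(120,60,520,360),2)"
```

```text
time_s: 28.2
tcp_pos: [0.5327, -0.0621, 0.0812]
tcp_rot: [179.9, -0.0, 80.0]
force: [0.0, -0.6, -1.4]
grip_width: 0.0149
grasp_force: 59.1
t 28.2 tcp [ 0.5327 -0.0621  0.0812] [179.9  -0.   80. ] j [ -7.  22. -15.  53.  -0.  93.] F [ 0.  -0.6 -1.4] w 14.9 g 59.1
row [ 0.  -0.5 26.7] [ 0.1 -0.  -0.3]
```

View pics/w9.png

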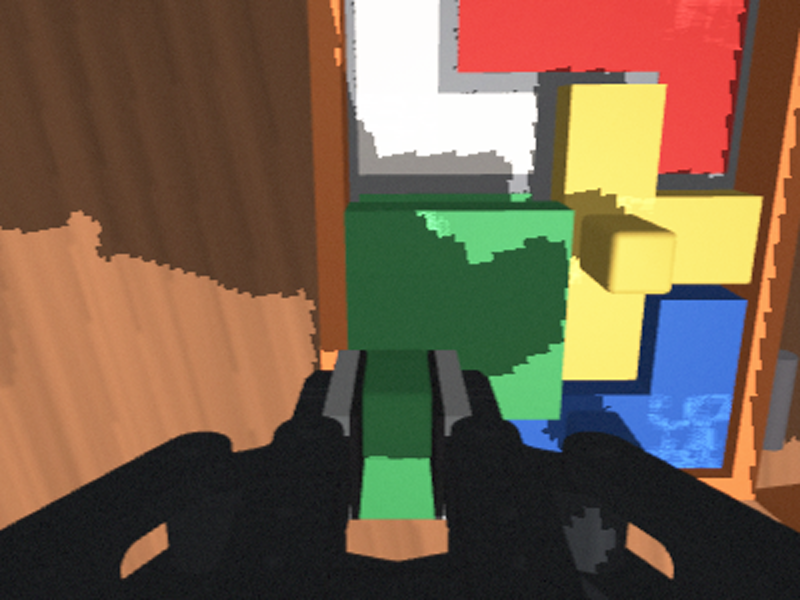

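```bash
python3 -m jog "0 -.5 5 0 0 -.3 0;0 -.5 9 0 0 -.3 0;0 -.5 13 0 0 -.3 0;0 -.5 17 0 0 -.3 0;0 -.5 20 0 0 -.3 0;0 -.5 23 0 0 -.3 0;0 -.5 24.5 0 0 -.3 0;0 -.5 25 0 0 -.3 0"
python3 -c "
from h import *
d(*cw(-45,-30),.0545,80.3)"
```

```text
time_s: 29.05
tcp_pos: [0.5315, -0.0619, 0.0559]
tcp_rot: [180.0, -0.0, 80.2]
force: [-8.7, 1.6, 21.6]
grip_width: 0.0145
grasp_force: 62.0
t 29.05 tcp [ 0.5315 -0.0619  0.0559] [180.   -0.   80.2] j [ -7.  23. -17.  50.   0.  93.] F [-8.7  1.6 21.6] w 14.5 g 62.0
row [0.  0.7 1.4] [ 0.  -0.  -0.1]
```

```bash
python3 -m jog "0 0 -1 0 0 0 0;0 0 -1 0 0 0 32;0 0 -1 0 0 0 32;0 0 -1 0 0 0 32;0 0 -1 0 0 0 32;0 0 -20 0 0 0 32;0 0 -60 0 0 0 32;0 0 -100 0 0 0 32"
python3 -m jog "0 0 -50 0 0 0 32;0 0 -50 0 0 0 32;50 0 -50 0 0 0 60;100 0 -50 0 0 0 60;150 0 -50 0 0 0 60;150 0 -50 0 0 0 60;150 0 -50 0 0 0 60;150 0 -50 0 0 0 60"
python3 -c "
from h import *
d(.451,.255,.21,244)"
```

```text
time_s: 29.85
tcp_pos: [0.5309, -0.0619, 0.1561]
tcp_rot: [-179.9, 0.0, 80.2]
force: [1.0, 0.5, 0.7]
grip_width: 0.0321
grasp_force: 0.0
time_s: 30.65
tcp_pos: [0.5569, 0.0852, 0.2052]
tcp_rot: [-180.0, 0.0, 80.2]
force: [-0.7, 1.0, 0.2]
grip_width: 0.0601
grasp_force: 0.0
t 30.65 tcp [0.5569 0.0852 0.2052] [-180.     0.    80.2] j [  9.  20.   2.  72.  -0. 108.] F [-0.7  1.   0.2] w 60.1 g 0.0
row [ 149.3 -133.2   -4.8] [  -0.    -0.  -163.8]
```

```bash
python3 -m jog "149 -133 -5 0 0 -163.8 85;149 -133 -5 0 0 -163.8 85;149 -133 -5 0 0 -163.8 85;149 -133 -5 0 0 -163.8 85;149 -133 -5 0 0 -163.8 85;149 -133 -5 0 0 -163.8 85;149 -133 -5 0 0 -163.8 85;149 -133 -5 0 0 -163.8 85"
python3 -m jog "0 0 0 0 0 -95 85;0 0 0 0 0 -95 85;0 0 0 0 0 -95 85;0 0 0 0 0 -95 85;0 0 0 0 0 -95 85;0 0 0 0 0 -95 85;0 0 0 0 0 -95 85;0 0 0 0 0 -95 85"
python3 -m jog "0 0 0 0 0 -26 85;0 0 0 0 0 -26 85;0 0 0 0 0 -26 85;0 0 0 0 0 -26 85;0 0 0 0 0 -26 85;0 0 0 0 0 -26 85;0 0 0 0 0 -26 85;0 0 0 0 0 -26 85"
python3 - <<'E'
from h import *
c=cam('wrist')
p,f,f2=fit('white',[c],(.44,.2334),.06,(144,154,164));print(p,np.degrees(p[2]),f,f2)
o=c['pixels'].copy();k,_=cv2.findContours(render(c,'white',p,1),cv2.RETR_EXTERNAL,cv2.CHAIN_APPROX_NONE);cv2.drawContours(o,k,-1,(255,0,255),1);cv2.imwrite('pics/w10.png',o[...,::-1])
d(p[0],p[1],.048,np.degrees(p[2])+90)
E
```

```text
time_s: 31.45
tcp_pos: [0.4515, 0.2541, 0.2104]
tcp_rot: [180.0, 0.0, 149.3]
force: [-0.2, -0.1, 0.2]
grip_width: 0.085
grasp_force: 0.0
time_s: 32.25
tcp_pos: [0.4516, 0.2539, 0.2104]
tcp_rot: [-180.0, 0.0, -142.0]
force: [0.3, 0.4, -0.1]
grip_width: 0.0847
grasp_force: 0.0
time_s: 33.05
tcp_pos: [0.4512, 0.2552, 0.2103]
tcp_rot: [-180.0, -0.0, -116.3]
force: [0.0, -0.9, -0.2]
grip_width: 0.0849
grasp_force: 0.0
[0.43965839 0.23273631 2.68242928] 153.6918765260698 0.03686736524105072 0.037194591015577316
t 33.1 tcp [0.4512 0.2552 0.2103] [-180.    -0.  -116.3] j [ 29.  15.  -5.  70.  -0. -34.] F [-0.3  0.1 -0.2] w 84.9 g 0.0
row [ 25.3   0.4 162.3] [-0. -0.  0.]
```

View pics/w10.png

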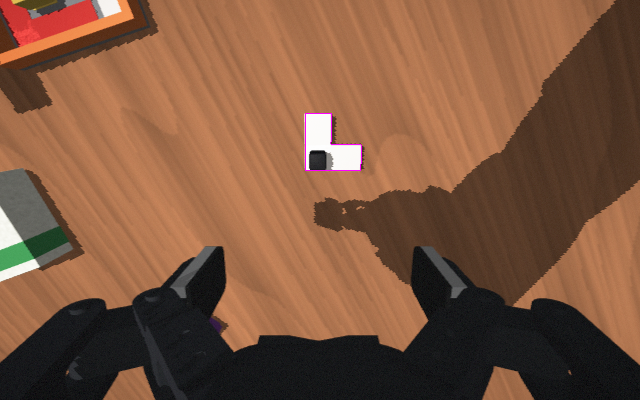

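```bash
python3 -m jog "25.3 .4 40 0 0 0 40;25.3 .4 90 0 0 0 40;25.3 .4 130 0 0 0 40;25.3 .4 150 0 0 0 40;25.3 .4 162 0 0 0 40;25.3 .4 162 0 0 0 40;25.3 .4 162 0 0 0 40;25.3 .4 162 0 0 0 0" 60
python3 -m jog "0 0 0 0 0 0 0;0 0 0 0 0 0 0;0 0 0 0 0 0 0;0 0 0 0 0 0 0;0 0 -30 0 0 0 0;0 0 -70 0 0 0 0;0 0 -120 0 0 0 0;0 0 -120 0 0 0 0" 60
python3 - <<'E'
from h import *
d(*cw(-45,30),.168,80.3)
E
```

```text
time_s: 33.9
tcp_pos: [0.4405, 0.2332, 0.0496]
tcp_rot: [-179.9, 0.1, -116.3]
force: [0.7, -0.5, -0.0]
grip_width: 0.0268
grasp_force: 0.0
time_s: 34.7
tcp_pos: [0.4423, 0.2341, 0.1749]
tcp_rot: [-179.7, 0.4, -116.3]
force: [0.7, -0.3, -2.5]
grip_width: 0.0146
grasp_force: 59.1
t 34.7 tcp [0.4423 0.2341 0.1749] [-179.7    0.4 -116.3] j [ 28.  13. -12.  64.   0. -36.] F [ 0.7 -0.3 -2.5] w 14.6 g 59.1
row [ 168.3 -194.5    6.7] [  0.6   0.5 163.4]
```

```bash
python3 -m jog "168 -194.5 0 0 0 163.4 0;168 -194.5 0 0 0 163.4 0;168 -194.5 0 0 0 163.4 0;168 -194.5 0 0 0 163.4 0;168 -194.5 0 0 0 163.4 0;168 -194.5 0 0 0 163.4 0;168 -194.5 0 0 0 163.4 0;168 -194.5 0 0 0 163.4 0"
python3 -m jog "0 0 0 0 0 95 0;0 0 0 0 0 95 0;0 0 0 0 0 95 0;0 0 0 0 0 95 0;0 0 0 0 0 95 0;0 0 0 0 0 95 0;0 0 0 0 0 95 0;0 0 0 0 0 95 0"
python3 -m jog "0 0 0 0 0 26 0;0 0 0 0 0 26 0;0 0 0 0 0 26 0;0 0 0 0 0 26 0;0 0 0 0 0 26 0;0 0 0 0 0 26 0;0 0 0 0 0 26 0;0 0 0 0 0 26 0"
python3 - <<'E'
from h import *
d(*cw(-45,30),.08,80.3)
E
```

```text
time_s: 35.5
tcp_pos: [0.54, -0.0047, 0.1686]
tcp_rot: [180.0, 0.0, 174.6]
force: [-0.9, -0.7, -1.4]
grip_width: 0.0148
grasp_force: 59.2
time_s: 36.3
tcp_pos: [0.5398, -0.0039, 0.1687]
tcp_rot: [180.0, 0.0, 105.9]
force: [-1.2, 0.4, -0.8]
grip_width: 0.0146
grasp_force: 59.2
time_s: 37.1
tcp_pos: [0.5398, -0.004, 0.1683]
tcp_rot: [180.0, 0.0, 80.3]
force: [-0.3, -0.0, -1.6]
grip_width: 0.0149
grasp_force: 59.2
t 37.1 tcp [ 0.5398 -0.004   0.1683] [180.    0.   80.3] j [-0. 19. -6. 66. -0. 99.] F [-0.3 -0.  -1.6] w 14.9 g 59.2
row [ 1.5  2.3 88.3] [0. 0. 0.]
```

```bash
python3 -m jog "1.5 2.3 20 0 0 0 0;1.5 2.3 50 0 0 0 0;1.5 2.3 70 0 0 0 0;1.5 2.3 80 0 0 0 0;1.5 2.3 86 0 0 0 0;1.5 2.3 88 0 0 0 0;1.5 2.3 88 0 0 0 0;1.5 2.3 88 0 0 0 0"
python3 -c "
from h import *
d(*cw(-45,30),.0545,80.3)
c=cam('wrist');save(c,'w11.png',(120,60,520,360),2)"
```

```text
time_s: 37.9
tcp_pos: [0.5428, -0.0029, 0.0811]
tcp_rot: [179.9, -0.0, 80.2]
force: [0.7, 0.9, -0.2]
grip_width: 0.0146
grasp_force: 59.2
t 37.9 tcp [ 0.5428 -0.0029  0.0811] [179.9  -0.   80.2] j [ -0.  22. -14.  54.   0.  99.] F [ 0.7  0.9 -0.2] w 14.6 g 59.2
row [-0.1 -0.6 26.6] [ 0.1 -0.  -0.1]
```

View pics/w11.png

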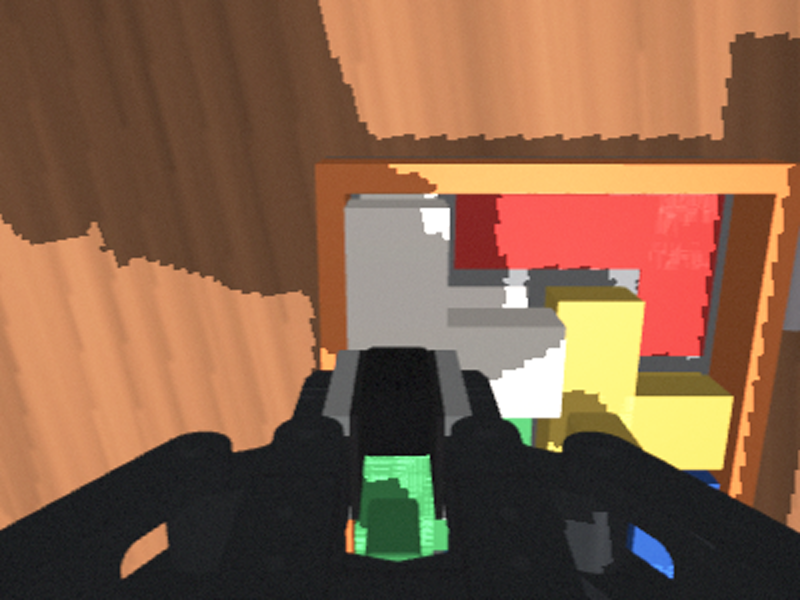

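The white cassette is level and in line over its paint (crop columns 345–565); I'll lower it.

```bash
python3 -m jog "0 -.5 5 0 0 0 0;0 -.5 9 0 0 0 0;0 -.5 13 0 0 0 0;0 -.5 17 0 0 0 0;0 -.5 20 0 0 0 0;0 -.5 23 0 0 0 0;0 -.5 25 0 0 0 0;0 -.5 25.5 0 0 0 0"
python3 -c "
from h import *
d(*cw(-45,30),.0545,80.3)"
```

```text
time_s: 38.75
tcp_pos: [0.5418, -0.0028, 0.0556]
tcp_rot: [180.0, -0.0, 80.2]
force: [-9.7, -1.0, 24.9]
grip_width: 0.0148
grasp_force: 62.5
t 38.75 tcp [ 0.5418 -0.0028  0.0556] [180.   -0.   80.2] j [ -0.  24. -16.  50.   0.  99.] F [-9.7 -1.  24.9] w 14.8 g 62.5
row [0.  0.5 1.1] [ 0.  -0.  -0.1]
```

```bash
python3 -m jog "0 0 -1 0 0 0 0;0 0 -1 0 0 0 32;0 0 -1 0 0 0 32;0 0 -1 0 0 0 32;0 0 -1 0 0 0 32;0 0 -20 0 0 0 32;0 0 -60 0 0 0 32;0 0 -100 0 0 0 32"
python3 -m jog "0 0 -50 0 0 0 32;0 0 -80 0 0 0 32;50 0 -100 0 0 0 60;100 20 -100 0 0 0 60;150 40 -100 0 0 0 60;200 60 -100 0 0 0 60;250 80 -100 0 0 0 60;300 80 -100 0 0 0 60"
python3 - <<'E'
from h import *
t=cam('top');P=cloud(t)
for n in('green','white','blue','yellow'):
    x,y=SLOT[n];tg=cw(x,y)
    # knob only, project fit of knob-top plane
    M=zmask(t,tg,.02,.036);q=P[M>0];top=P[(np.hypot(P[...,0]-tg[0],P[...,1]-tg[1])<.035)&(P[...,2]>.018)&(P[...,2]<.04)]
    print(n,'knob',(q[:,:2].mean(0)-tg)*1e3,'z99',np.percentile(q[:,2],95)*1e3,'top z med',np.median(top[:,2])*1e3)
m=(P[...,2]>.15)&(abs(P[...,0]-.69)<.08)&(abs(P[...,1]+.05)<.12);print('lid',P[m].mean(0),P[m][:,2].max())
a,b=t['pixels'][150:270,250:400],cam('side')['pixels'][140:260,240:360]
cv2.imwrite('pics/p12.png',np.hstack([cv2.resize(a,(450,360),interpolation=2),cv2.resize(b,(350,360),interpolation=2)])[...,::-1])
d(.4,.2,.2,80)
E
```

```text
time_s: 39.55
tcp_pos: [0.5411, -0.0028, 0.1556]
tcp_rot: [-179.9, 0.0, 80.2]
force: [1.3, -0.6, 0.3]
grip_width: 0.0321
grasp_force: 0.0
time_s: 40.35
tcp_pos: [0.6676, 0.2628, 0.2542]
tcp_rot: [180.0, 0.0, 80.2]
force: [1.8, -0.0, 1.5]
grip_width: 0.0598
grasp_force: 0.0
green knob [-1.87202424  2.56980629] z99 57.18682770995409 top z med 27.24281380885535
white knob [-1.85932896  3.08133517] z99 58.0038337246775 top z med 27.336790072307195
blue knob [-2.35534661  2.87847788] z99 57.24030325919206 top z med 27.331466920803063
yellow knob [-2.03433651  2.28064339] z99 57.27500149150903 top z med 27.386340352970088
lid [ 0.68899927 -0.05818753  0.1610326 ] 0.2052972147410718
t 40.45 tcp [0.6672 0.2673 0.2515] [-179.9    0.    80.5] j [ 22.  43.  45.  93.   0. 121.] F [-0.  -0.4 -0. ] w 59.5 g 0.0
row [-110.5 -252.2   52.1] [-0.1  0.   0.5]
```

View pics/p12.png

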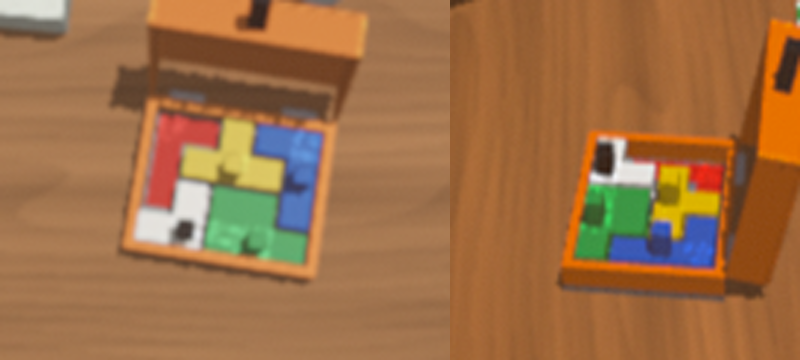

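```bash
python3 -c "
from h import *
print(bot.job_done())"
```

```text
the job is handed in; nothing more can be done
None
```

I handed the job in at about 40 s: the lid is open on its stop, and the green, white, blue and yellow cassettes lie flat in their painted places. No red cassette was on the counter, so its place is empty; the bottle, jar and carton were not touched, and I don't have the verdict because the hand-in returned none.

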